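# Click a sleeve onto the packing stand

## Robot

A 6-joint arm with a two-finger parallel gripper is mounted at the origin on the work surface. World frame = base frame: x ahead of the robot, y to its left, z up, the work surface at z = 0. Lengths are in m, angles in rad, forces in N, time in s.
With the tool pointing down it reaches from about 0.25 to 0.8 m from the base axis. Payload 8.5 kg.
Tool frame: the origin (TCP) lies at the very end of the fingers, on their centre line; the grasp point (between the pads) lies 19 mm behind it (grip_point_offset is the z of the grasp point in the tool frame, in m); z points along the fingers, y is the direction in which the jaws open and shut (so a half turn about z gives the same grasp; the last joint's range is limited). The gripper opens to 85 mm and grips with 20 to 120 N. Pads are 22 mm wide; open, the fingers measure 114 mm over their backs; the gripper's body (76 mm by 85 mm) begins 54 mm behind the grasp point. The pads swing forward as they close: fully open they stand 13 mm farther back than shut.
Start: joints at [-1.265, 0.238, -0.013, 1.319, 0, 1.571], TCP at [0.158, -0.501, 0.231] pointing down, gripper open.
Joint ranges: [-2.66, 2.66], [-1.03, 1.9], [-1.14, 1.46], [-1.82, 2.27], [-1.45, 1.34], [-3.14, 3.14]. Speed limits (rad/s): [2.22, 2.22, 2.79, 3.14, 3.14, 3.14].

## Interface

Orientations are given as a 3x3 rotation matrix whose columns are the frame's x, y, z axes.
In Python, from workcell import * gives the robot as it stands. Calls block until the motion is done:
- goto(position, orientation): joint-space move of the TCP to a pose.
- move_l(position, frame=None, feed=0.15, until_force=None): straight line of the TCP; frame=None keeps the orientation; feed is the mean speed in m/s. With until_force (N) it stops when the force on the tool has changed by that much, and returns True; else False.
- move_joints(angles): joint-space move.
- let_go() and clamp(): open the fingers fully, or close them until they stop; the grip force is fixed at half the most.
- wait(seconds).
- inverse_kinematics(position, orientation): joint angles nearest the present ones, or None.
- get_state(): the state.
- get_image(name): name is "scene" or "top"; returns a dict with "pixels" (384x512x3 uint8, red, green, blue), "depth" (384x512 float32, m along the optical axis (not along the pixel's ray), 0 where there is no reading), "intrinsics" (3x3 intrinsics, pixels), "R" (3x3) and "t" (3): a world point X has camera coordinates R X + t. Camera axes: x right, y down, z forward; pixel columns grow to the right and rows downward; lengths in m; the calibration is good to about 2 mm. A picture is of the moment at which its call begins.
A pose or a line that the arm cannot do raises MotionError and nothing moves.
- finish_job(): hands the job in, once; it reports no verdict.
The state is a dict: "t": time; "joints": joint angles; "joint_velocities": joint speeds; "tau": joint torques, N m; "ee_pos": TCP position; "orientation": TCP orientation; "force": force on the tool from outside, world axes, zero at the start; "wrist_torque": the same for the moment, N m; "width": finger opening in m.
Only numpy, scipy, OpenCV 4.12 (cv2) and the standard library are available. Lean on these libraries where they do the work, as an engineer would, in place of code of your own. Each camera call takes 0.05 s, during which the arm holds its last target.

## Task

Take the tall red-brown sleeve from the chipboard sheet and slide it down over the upright steel rod of the stand, pressing it past the two sprung balls until it clicks home on the shoulder beneath them, then let go of it. Leave the blue and the black sleeve where they stand.

Things in the scene. Friction and masses are not known exactly. Their poses are not given: they have to be found in the camera images.
- brown_mid (a point): centre of the tall red-brown sleeve to be fitted: a plain plastic tube standing upright, outside diameter 52 mm, bore 32 mm, height 36 mm, about 100 g, both ends alike. The point lies on its axis half-way up; z is its axis. It stands on a grey sheet 3 mm thick on the table. (The two flat dark-brown rings, 12 mm tall, are other parts.)
- seat (a point): top of the shoulder of the fixed stand, on the rod's axis, 45 mm above the table; z points up the rod. The sleeve is home when its underside rests here (its centre 18 mm above). Shoulder 42 mm across, on a round foot 110 mm across, 10 mm thick. The upright steel rod is 25 mm thick; its top 12 mm taper to a 10 mm blunt tip, 64 mm above this point.
- detent (a point): on the rod's axis, 44.5 mm above the shoulder: two brass balls stick out 6 mm from the rod at this height, along this frame's +y and -y. They are sprung and give way sideways; a sleeve needs a steady downward push of some 10 to 15 N to pass, is dragged on until home (its weight alone does not carry it), and the balls snap out above its top edge.
- blue_mid (a point): centre of the blue sleeve, same shape and size as the red-brown one; not to be used.
- black_mid (a point): centre of the black sleeve, same shape and size as the red-brown one; not to be used.
Mind the look-alikes: they are no part of the job. What is shaped like the part that bears seat but orange is not meant.

How it is judged:
By the outcome, as a careful person would: the job done as asked, in the order asked, and still so for the second after the job is handed in, with the robot touching nothing.
It also fails if it takes over 38 s, if anything falls off the work surface, if the arm or the gripper's body presses on something with over 40 N, if the wrist force passes 120 N, or if a joint passes its speed limit or range.

## Working session

There is one attempt and no reset: what is moved stays moved. The work goes in short steps, each a Python script; the robot and the scene stay as the last script left them, time stands still between calls to the robot, and variables do not carry over. Pictures are saved under pics/ and viewed, and the job is handed in when it is done.

```bash
mkdir -p pics; ls; python3 - <<'E'
from workcell import *
import cv2,numpy as np
for n in("scene","top"):
    d=get_image(n); np.savez(f"pics/{n}0.npz",**d)
    cv2.imwrite(f"pics/{n}0.png",cv2.resize(d["pixels"][:,:,::-1],(768,576),interpolation=cv2.INTER_CUBIC))
    print(n,d["intrinsics"],d["R"],d["t"], -d["R"].T@d["t"])
print(get_state())
E
```

```text
pics
scene [[370.26027924   0.         251.8293395 ]
 [  0.         370.26027924 189.34578989]
 [  0.           0.           1.        ]] [[ 0.34987061  0.93671904  0.01216509]
 [ 0.73496717 -0.26641667 -0.62357471]
 [-0.58087332  0.22711141 -0.78166911]] [-0.20207692 -0.33218651  1.04175395] [ 0.91997403 -0.13580493  0.60962205]
top [[395.13139247   0.         261.64805071]
 [  0.         395.13139247 195.21380982]
 [  0.           0.           1.        ]] [[ 0.00544406 -0.99982177  0.01807727]
 [-0.98724754 -0.00825001 -0.1589787 ]
 [ 0.1590995  -0.01698125 -0.9871165 ]] [0.00307936 0.52497133 0.84782125] [0.38337195 0.0218069  0.92030194]
{'t': 0.1, 'joints': array([-1.26502774e+00,  2.38720776e-01, -1.41705128e-02,  1.31922243e+00,
        3.62288670e-05,  1.57079577e+00]), 'joint_velocities': array([-0.00061251, -0.00346023,  0.00045665, -0.00017233, -0.00105779,
        0.00065741]), 'tau': array([ 7.22359005e-05, -5.39719248e+01,  3.46999919e+01,  1.34549401e-02,
        8.29366945e-05, -3.50522257e-06]), 'ee_pos': array([ 0.15793362, -0.50027835,  0.23074171]), 'orientation': array([[ 9.53615713e-01,  3.01026479e-01, -3.62021966e-04],
       [ 3.01026694e-01, -9.53614872e-01,  1.26719453e-03],
       [ 3.62295748e-05, -1.31739489e-03, -9.99999132e-01]]), 'force': array([ 0.08556675, -0.18071896, -0.30794109]), 'wrist_torque': array([ 0.02066579,  0.02441623, -0.01256746]), 'width': 0.08526114980667805}
```

View pics/scene0.png

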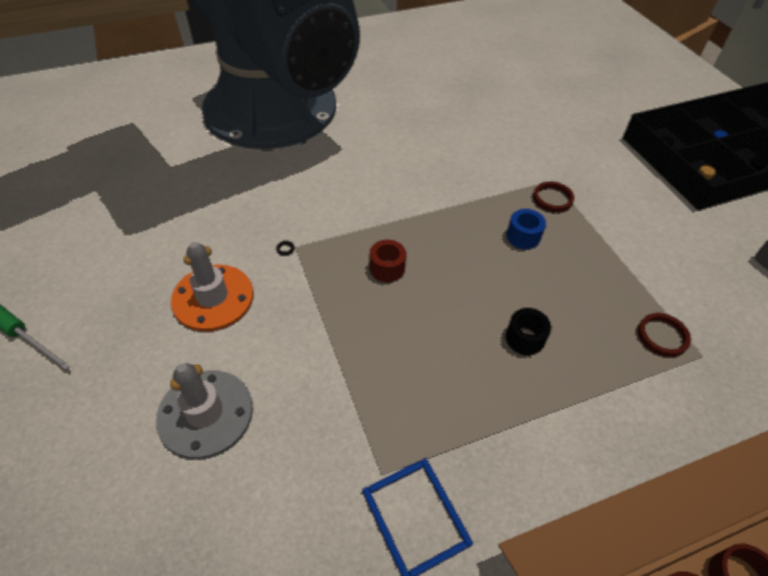

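View pics/top0.png

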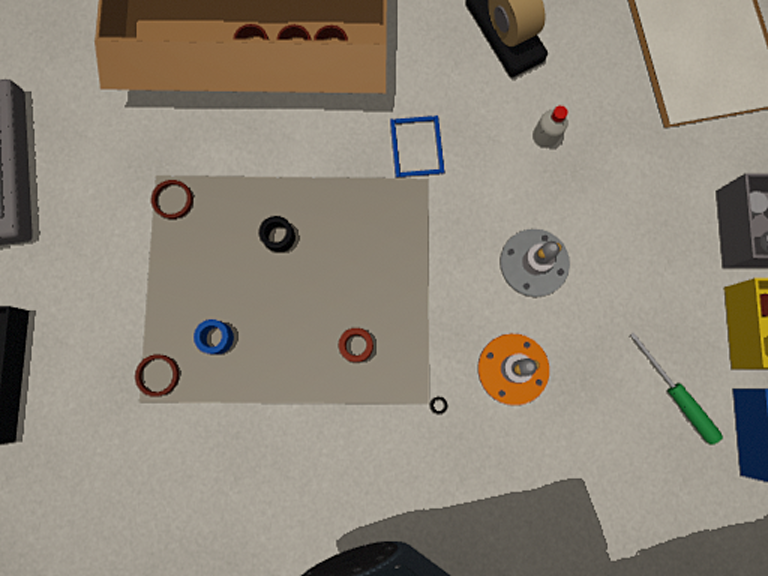

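The top picture (shown at 1.5x) has these candidates:
- **Red-brown:** the tall sleeve at (357,345). The flat rings at (172,199) and (157,375) are thin, so they aren't meant.
- **Other sleeves:** blue at (213,337) and black at (277,234). Neither is meant.
- **Stands:** grey at (535,262), which is the target. The orange one at (514,369) is the decoy.

Next I'll enlarge a crop to confirm and measure both.

```bash
cat > h.py <<'E'
import numpy as np,cv2
def ray(d,u,v):
    K,R,t=d["intrinsics"],d["R"],d["t"]
    r=R.T@np.linalg.inv(K)@np.array([u,v,1.]); return -R.T@t, r
def onplane(d,u,v,z):
    c,r=ray(d,u,v); return c+r*(z-c[2])/r[2]
def proj(d,X):
    p=d["intrinsics"]@(d["R"]@np.asarray(X)+d["t"]); return p[:2]/p[2]
def cloud(d):
    h,w=d["depth"].shape; v,u=np.mgrid[:h,:w]; z=d["depth"].astype(float)
    p=np.stack([u*z,v*z,z],-1)@np.linalg.inv(d["intrinsics"]).T
    return (p-d["t"])@d["R"]
E
cat > m.py <<'E'
from h import *
from scipy.optimize import least_squares
D={n:dict(np.load(f"pics/{n}0.npz")) for n in("scene","top")}
def circ(P):
    r=least_squares(lambda q:np.hypot(P[:,0]-q[0],P[:,1]-q[1])-q[2],[*P[:,:2].mean(0),.03],loss="soft_l1",f_scale=.002).x
    return r
for n,d in D.items():
    C=cloud(d); hsv=cv2.cvtColor(d["pixels"],cv2.COLOR_RGB2HSV); H,S,V=[hsv[:,:,i].astype(int) for i in range(3)]
    ok=d["depth"]>0
    red=((H<12)|(H>168))&(S>110)&ok
    N,L,st,ce=cv2.connectedComponentsWithStats(red.astype(np.uint8))
    for i in range(1,N):
        if st[i,4]<100: continue
        P=C[L==i]
        print(n,"red",st[i],ce[i].round(1),"mean",P.mean(0).round(3),"zmax",np.percentile(P[:,2],[5,50,95]).round(4))
        if np.percentile(P[:,2],95)>.03:
            T=P[P[:,2]>.035]; print("   top ring:",len(T),T.mean(0).round(4),"mid-extent",((T.max(0)+T.min(0))/2).round(4),np.ptp(T,axis=0).round(4))
    # stand: everything higher than 5mm near grey stand
    c0=onplane(D["top"],535/1.5,262/1.5,.01)
    near=ok&(np.hypot(C[:,:,0]-c0[0],C[:,:,1]-c0[1])<.075)
    print(n,"foot guess",c0.round(4))
    for lo,hi in((.006,.015),(.04,.05),(.06,.1),(.1,.125)):
        P=C[near&(C[:,:,2]>lo)&(C[:,:,2]<hi)]
        if len(P)>3: print("  z",lo,hi,len(P),"mean",P.mean(0).round(4),"mid",((P.max(0)+P.min(0))/2).round(4),np.ptp(P,axis=0).round(4))
d=D["top"];p=d["pixels"][:,:,::-1]
a=cv2.resize(p[130:260,210:390],None,fx=4.4,fy=4.4,interpolation=cv2.INTER_CUBIC); cv2.imwrite("pics/crop_top.png",a)
p=D["scene"]["pixels"][:,:,::-1]
a=cv2.resize(p[140:320,90:290],None,fx=3.3,fy=3.3,interpolation=cv2.INTER_CUBIC); cv2.imwrite("pics/crop_scene.png",a)
E
python3 m.py
```

```text
scene red [356 121  26  21 246] [368.3 131.2] mean [0.405 0.359 0.013] zmax [0.0069 0.0138 0.0164]
scene red [246 160  25  28 577] [257.9 173.4] mean [0.453 0.06  0.029] zmax [0.0089 0.0325 0.0404]
   top ring: 258 [0.4504 0.0611 0.039 ] mid-extent [0.4493 0.061  0.0393] [0.0508 0.05   0.0085]
scene red [ 114  177   55   44 1352] [141.8 201.2] mean [ 0.427 -0.18   0.011] zmax [0.0075 0.0105 0.0125]
scene red [425 209  35  29 417] [442.2 223. ] mean [0.68  0.355 0.013] zmax [0.0073 0.0142 0.0164]
scene red [471 362  41  22 539] [492.6 372.9] mean [0.926 0.244 0.026] zmax [0.0084 0.0274 0.0373]
   top ring: 145 [0.9217 0.2387 0.0365] mid-extent [0.9246 0.2394 0.0371] [0.0231 0.051  0.0043]
scene foot guess [ 0.5812 -0.2182  0.01  ]
  z 0.006 0.015 2132 mean [ 0.5929 -0.2174  0.0107] mid [ 0.5832 -0.2183  0.0106] [0.1085 0.1089 0.0089]
  z 0.04 0.05 280 mean [ 0.5896 -0.2172  0.0454] mid [ 0.5845 -0.2183  0.0451] [0.0382 0.0418 0.0098]
  z 0.06 0.1 294 mean [ 0.5897 -0.2166  0.0845] mid [ 0.5839 -0.2182  0.0801] [0.0226 0.0339 0.0399]
  z 0.1 0.125 137 mean [ 0.5854 -0.2177  0.1054] mid
[... 766 characters left out ...]
.4] mean [0.448 0.062 0.037] zmax [0.0247 0.0387 0.041 ]
   top ring: 241 [0.4478 0.0612 0.0387] mid-extent [0.4469 0.0612 0.0389] [0.0493 0.0491 0.0074]
top red [ 90 237  29  27 269] [104.2 250.1] mean [0.401 0.361 0.013] zmax [0.0059 0.0137 0.0165]
top foot guess [ 0.5812 -0.2182  0.01  ]
  z 0.006 0.015 1242 mean [ 0.5779 -0.2139  0.0101] mid [ 0.5811 -0.2175  0.0105] [0.1077 0.1095 0.0089]
  z 0.04 0.05 145 mean [ 0.5772 -0.2121  0.0449] mid [ 0.5811 -0.2171  0.0452] [0.0404 0.0409 0.0094]
  z 0.06 0.1 101 mean [ 0.577  -0.2128  0.0879] mid [ 0.5808 -0.2163  0.08  ] [0.0236 0.0321 0.0399]
  z 0.1 0.125 70 mean [ 0.5806 -0.2162  0.1053] mid [ 0.5818 -0.2173  0.1058] [0.0197 0.0214 0.0114]
```

View crops.

View pics/crop_top.png

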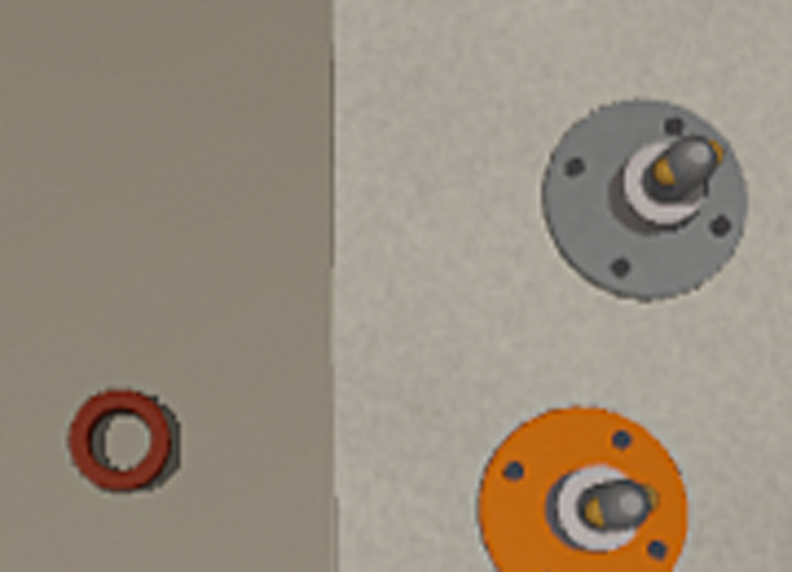

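View pics/crop_scene.png

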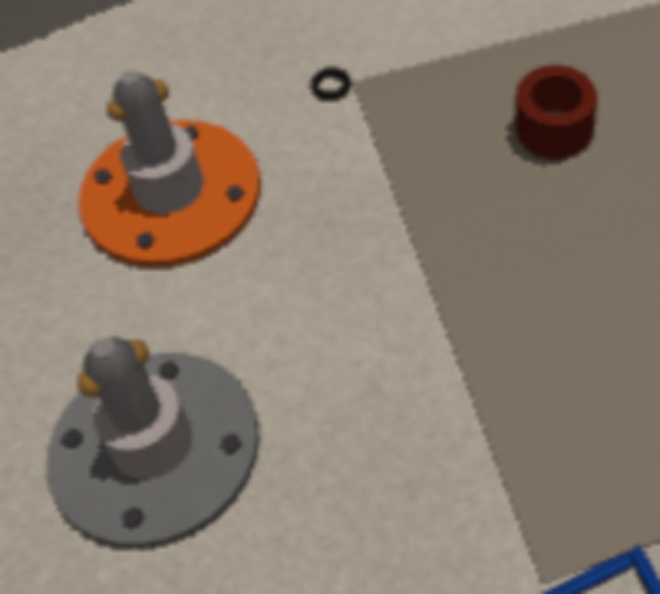

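The crops confirm it: the red-brown sleeve is at (125,440) in the top crop, and the grey stand with two brass balls is at (665,180). Both views agree to 2 mm, the sizes match (ring about 50 mm, foot 108 mm, tops at 39, 45 and 109 mm), and the two views' sleeve-to-seat offsets agree to 1 mm. Now the grasp.

```bash
python3 - <<'E'
from workcell import *
from h import *
R=np.diag([1.,-1,-1]); S=np.array([.448,.061]); T=np.array([.582,-.2178])
for p in ([*S,.1],[*S,.006],[*T,.17],[*T,.048]): print(inverse_kinematics(p,R))
try:
    goto([*S,.08],R)
    print(get_state()["t"])
    print(move_l([*S,.006],feed=.08,until_force=8)); print(get_state()["ee_pos"])
    clamp(); s=get_state(); print(s["t"],s["width"],s["ee_pos"],s["force"])
    move_l([*S,.17],feed=.2); s=get_state(); print(s["t"],s["width"],s["ee_pos"],s["force"])
    goto([*T,.17],R); s=get_state(); print(s["t"],s["width"],s["ee_pos"],s["force"])
except MotionError as e: print("ERR",e)
for n in("scene","top"):
    d=get_image(n); np.savez(f"pics/{n}1.npz",**d)
    u,v=proj(d,[*T,.16]).astype(int); u=max(u,70);v=max(v,70)
    cv2.imwrite(f"pics/{n}1.png",cv2.resize(d["pixels"][v-70:v+70,max(0,u-90):u+90,::-1],None,fx=4,fy=4,interpolation=cv2.INTER_CUBIC)); print(n,u,v)
E
```

```text
[ 0.13532849  0.20288554 -0.41800634  0.94990445  0.         -3.00626416]
[ 0.13532849  0.31675836 -0.55585536  0.6981826   0.         -3.00626416]
[-0.35809263  0.42752956  0.10888493  1.2521517   0.          2.78350003]
[-0.35809263  0.50951458 -0.08497306  0.97630868  0.          2.78350003]
3.8917
False
[0.44835025 0.06105486 0.00636334]
5.4083 0.05052848978742874 [0.4483096  0.06108646 0.00679174] [-3.46153586 -0.05340677  9.64566194]
6.375 0.05046783297804472 [0.44736876 0.06091638 0.16907507] [-0.78472038 -1.04752851 -1.38203677]
11.1333 0.0507451508125437 [ 0.58199532 -0.21770703  0.17004917] [-0.4566588  -0.08441393 -1.18324532]
scene 111 227
top 375 158
```

View pics/scene1.png

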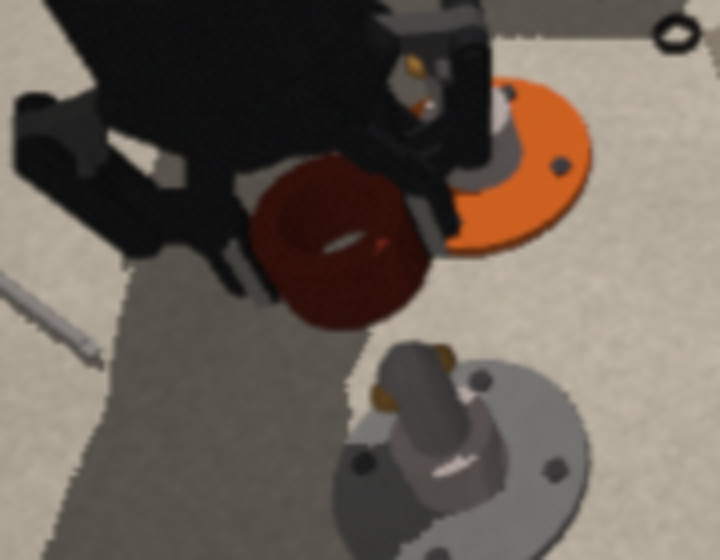

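View pics/top1.png

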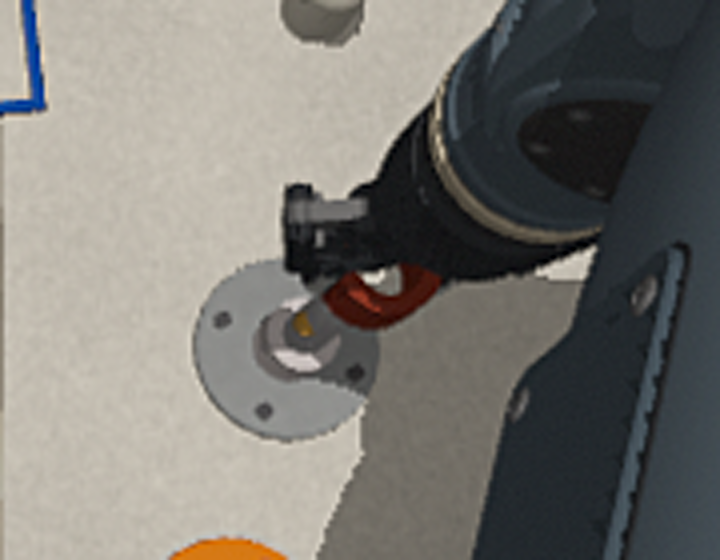

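```bash
python3 - <<'E'
from h import *
for n in("scene","top"):
    d=dict(np.load(f"pics/{n}1.npz")); C=cloud(d); hsv=cv2.cvtColor(d["pixels"],cv2.COLOR_RGB2HSV); H,S,V=[hsv[:,:,i].astype(int) for i in range(3)]
    m=((H<12)|(H>168))&(S>110)&(d["depth"]>0)&(np.hypot(C[:,:,0]-.582,C[:,:,1]+.218)<.05)&(C[:,:,2]>.14)
    P=C[m]; print(n,len(P))
    if len(P)>5: print(P.min(0).round(4),P.max(0).round(4),P.mean(0).round(4))
    # silhouette columns, tilt
    v,u=np.nonzero(m)
    if len(u): 
        print(u.min(),u.max(),v.min(),v.max())
        Q=P
        if len(Q)>30:
            q=Q[(Q[:,2]>.17)&(Q[:,2]<.196)] if 0 else Q
            from scipy.optimize import least_squares
            r=least_squares(lambda a:np.hypot(q[:,0]-a[0],q[:,1]-a[1])-.026,[.582,-.218],loss="soft_l1",f_scale=.001); print("axis",r.x,np.abs(r.fun).mean(),np.percentile(q[:,2],[1,99]))
E
```

```text
scene 1410
[ 0.5571 -0.2435  0.1689] [ 0.6089 -0.1792  0.2463] [ 0.588  -0.2176  0.1932]
83 135 186 238
axis [ 0.58239944 -0.21636925] 0.004626303017350911 [0.17039788 0.22094303]
top 267
[ 0.5477 -0.2428  0.17  ] [ 0.5867 -0.1908  0.3019] [ 0.5655 -0.2138  0.1962]
366 395 154 169
axis [ 0.58530626 -0.21392655] 0.002911399929199552 [0.17131018 0.30057789]
```

The sleeve is held between the pads above the grey stand: centre about (340,240) in the scene crop, rod tip at (415,350). I'll check its tilt and centring from the depth, without the dark-red gripper pixels.

```bash
python3 - <<'E'
from h import *
from scipy.optimize import least_squares
n="scene"
d=dict(np.load(f"pics/{n}1.npz")); C=cloud(d); hsv=cv2.cvtColor(d["pixels"],cv2.COLOR_RGB2HSV); H,S,V=[hsv[:,:,i].astype(int) for i in range(3)]
m=((H<12)|(H>168))&(S>150)&(V>40)&(d["depth"]>0)&(np.hypot(C[:,:,0]-.582,C[:,:,1]+.218)<.05)&(C[:,:,2]>.14)
N,L,st,_=cv2.connectedComponentsWithStats(m.astype(np.uint8)); i=1+st[1:,4].argmax(); P=C[L==i]
print(len(P)); print(np.histogram(P[:,2],bins=np.arange(.165,.225,.004)))
# outer front side: points farthest to camera side (+x)
for off in (.582,):
    f=lambda a:np.hypot(P[:,0]-a[0]-a[2]*(P[:,2]-.185),P[:,1]-a[1]-a[3]*(P[:,2]-.185))-.026
    Q=P
    for k in range(6):
        P=Q if k==0 else Q[(abs(g(r.x))<.0025)&(Q[:,2]<.2)]
        r=least_squares(f,[.5835,-.218,0,0] if k==0 else r.x,loss="soft_l1",f_scale=.0007)
        def g(a): return np.hypot(Q[:,0]-a[0]-a[2]*(Q[:,2]-.185),Q[:,1]-a[1]-a[3]*(Q[:,2]-.185))-.026
    print("axis",r.x.round(4),len(P),np.abs(r.fun).mean())
T=Q[(Q[:,2]>.199)&(Q[:,2]<.208)]
A=np.c_[T[:,:2]-[.583,-.218],np.ones(len(T))]; c=np.linalg.lstsq(A,T[:,2],rcond=None)[0]; print("top plane",c,T.min(0),T.max(0),len(T),np.std(A@c-T[:,2]))
d0=dict(np.load("pics/scene0.npz"))
E
```

```text
1210
(array([  1,  51,  83,  94,  85,  99,  94,  97, 110, 495,   1,   0,   0,
         0]), array([0.165, 0.169, 0.173, 0.177, 0.181, 0.185, 0.189, 0.193, 0.197,
       0.201, 0.205, 0.209, 0.213, 0.217, 0.221]))
axis [ 0.5814 -0.2181  0.0078  0.0031] 433 0.0004432350391179771
top plane [ 3.46416279e-05 -5.96281046e-03  2.02426669e-01] [ 0.55729896 -0.24200133  0.19900402] [ 0.60844045 -0.19453691  0.20504506] 548 0.0011102801419668141
```

The sleeve is level, with its underside at about 166.4 mm (TCP minus 3.6 mm). Its axis is about 1 mm short of the rod in x, so I'll shift 1 mm and descend guarded.

```bash
python3 - <<'E'
from workcell import *
from h import *
T=np.array([.583,-.218])
def rep(k):
    s=get_state(); print(k,round(s["t"],2),s["ee_pos"].round(4),s["force"].round(1),round(s["width"],4))
print(move_l([*T,.105],feed=.08,until_force=6)); rep("tip")
if get_state()["ee_pos"][2]<.107:
    print(move_l([*T,.0955],feed=.05,until_force=6)); rep("over cone")
    if get_state()["ee_pos"][2]<.0975:
        for z in(.085,.075,.065,.055,.046):
            r=move_l([*T,z],feed=.05,until_force=30); rep(("push",z,r))
            if r: break
d=get_image("scene"); np.savez("pics/scene2.npz",**d)
u,v=proj(d,[*T,.07]).astype(int)
cv2.imwrite("pics/scene2.png",cv2.resize(d["pixels"][v-70:v+70,max(0,u-90):u+90,::-1],None,fx=4,fy=4,interpolation=cv2.INTER_CUBIC))
E
```

```text
False
tip 12.2 [ 0.5833 -0.2181  0.1055] [ 0.1 -0.2 -1.2] 0.0504
True
over cone 12.44 [ 0.5833 -0.2178  0.0965] [ 0.2  1.2 -0.7] 0.0504
('push', 0.085, False) 12.83 [ 0.5827 -0.2178  0.0845] [ 1.2  1.  -5.8] 0.0505
('push', 0.075, False) 13.18 [ 0.5827 -0.2179  0.0745] [ 1.3  1.3 -5.1] 0.0503
('push', 0.065, False) 13.53 [ 0.5826 -0.2179  0.0644] [ 1.   0.9 -4.4] 0.0502
('push', 0.055, False) 13.88 [ 0.5821 -0.2179  0.0539] [-0.6 -0.6 -9.7] 0.0506
('push', 0.046, True) 14.11 [ 0.5839 -0.2186  0.0486] [ 1.3 -1.3  3.2] 0.0504
```

View pics/scene2.png

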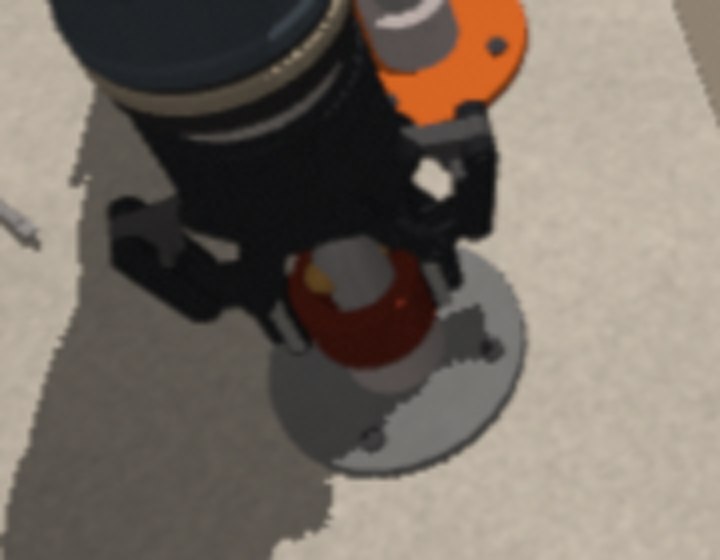

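It stopped at TCP z = 48.6 mm, exactly the predicted home height, and a brass ball shows above the sleeve's top edge at (318,275). I'll release it, back off and check.

```bash
python3 - <<'E'
from workcell import *
from h import *
let_go(); s=get_state(); print(s["t"],s["width"],s["force"].round(1))
p=s["ee_pos"]; move_l([p[0],p[1],.19],feed=.12); 
goto([.40,-.05,.28],s["orientation"]); s=get_state(); print(s["t"],s["force"].round(1))
T=[.583,-.218]
for n in("scene","top"):
    d=get_image(n); np.savez(f"pics/{n}3.npz",**d); C=cloud(d)
    hsv=cv2.cvtColor(d["pixels"],cv2.COLOR_RGB2HSV); H,S,V=[hsv[:,:,i].astype(int) for i in range(3)]
    near=(d["depth"]>0)&(np.hypot(C[:,:,0]-T[0],C[:,:,1]-T[1])<.035)
    m=near&((H<12)|(H>168))&(S>150)&(C[:,:,2]>.03); P=C[m]
    if len(P): print(n,len(P),P.min(0).round(4),P.max(0).round(4)); print(np.histogram(P[:,2],bins=np.arange(.039,.1,.006))[0]); print("top",np.median(P[P[:,2]>.077][:,2]))
    u,v=proj(d,[*T,.07]).astype(int)
    cv2.imwrite(f"pics/{n}3.png",cv2.resize(d["pixels"][v-60:v+60,max(0,u-80):u+80,::-1],None,fx=4.5,fy=4.5,interpolation=cv2.INTER_CUBIC))
print(get_state()["t"])
E
```

```text
14.6 0.08543020634092834 [ 0.9  0.6 -0.3]
16.975 [-0.6  0.3 -0.2]
scene 585 [ 0.5614 -0.2416  0.0486] [ 0.6098 -0.1931  0.0921]
[  0   9  46  64  63  59 133 210   1   0]
top 0.08145111592834672
17.075
```

View pics/scene3.png

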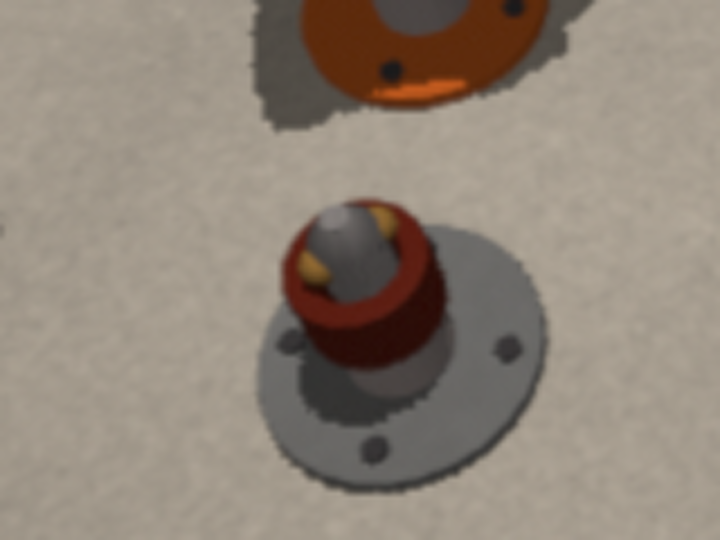

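View pics/top3.png

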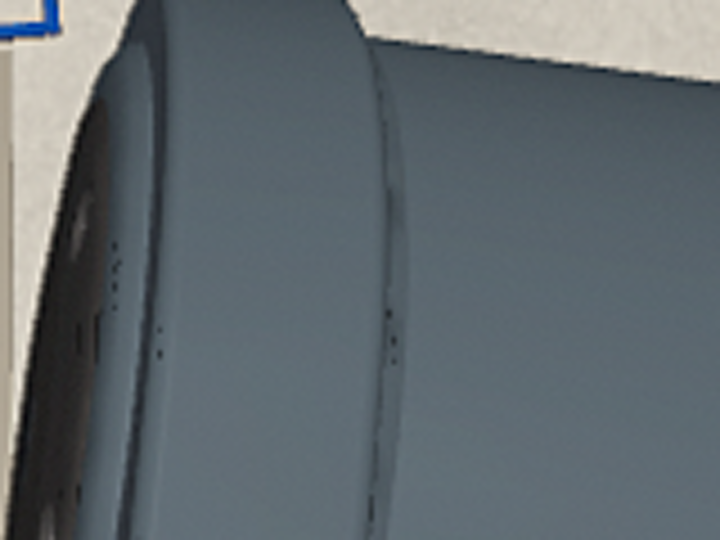

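Both balls stand clear above the top edge, at (312,265) and (382,222), and the sleeve sits on the shoulder. The top view is blocked by the arm. I'll check that the rim is level before handing in.

```bash
python3 - <<'E'
from h import *
d=dict(np.load("pics/scene3.npz"));C=cloud(d)
hsv=cv2.cvtColor(d["pixels"],cv2.COLOR_RGB2HSV); H,S,V=[hsv[:,:,i].astype(int) for i in range(3)]
r=np.hypot(C[:,:,0]-.5835,C[:,:,1]+.218)
P=C[((H<12)|(H>168))&(S>150)&(r>.0165)&(r<.025)&(C[:,:,2]>.077)&(C[:,:,2]<.086)]
A=np.c_[P[:,:2]-[.5835,-.218],np.ones(len(P))];c=np.linalg.lstsq(A,P[:,2],rcond=None)[0];print(c,len(P))
E
python3 -c "
from workcell import *
wait(0.3);finish_job();print(get_state()['t'])"
```

```text
[-0.00835091 -0.00291445  0.08158401] 264
the job is handed in; nothing more can be done
the job is handed in; nothing more can be done
```

The tall red-brown sleeve is home on the grey stand and released, and I've handed the job in. I gripped it on the chipboard sheet, carried it over the grey stand, slid it down the rod and pressed it past the two balls.

- **Pressing:** the guarded push stopped at TCP height 48.6 mm, the home height I had predicted from the grasp. Just above that, a 6 N guard tripped at the cone. The force had already dropped back, so I carried on.
- **After release:** the sleeve's rim was level within 0.5° and its top measured 81.6 mm (81 mm expected). Both brass balls were clear above its top edge in the scene view.
- **Time and position:** the clock read about 17 s, well under 38 s. The gripper was open and well clear of the stand.
- **Other sleeves:** I didn't touch the blue and black ones, and I didn't measure them again afterwards.
- **What disagreed:** the two cameras differed by about 2 mm in x throughout, the same for sleeve and stand, so it did not matter. The arm blocked the final top view, so only the scene camera confirmed the finished fit.

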